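Index the weld positioner two stations and count the finished joint

TASK

Draw the spring index pin of the weld positioner by its T-bar, turn the table one hole counter-clockwise (seen from above), let the pin drop fully into that hole and let go. Then press the key of the joint counter all the way down and release it. Take the T-bar again at its new angle and index the table one more hole the same way, so that it ends locked and released two holes on from the start; leave the other things on the bench where they are.

Things in the scene. Friction and masses are not known exactly. Their poses are not given: they have to be found in the camera images.
- positioner: indexing weld positioner, fixed: grey round base 300 mm across; steel ring on it (top 45 mm above the bench) with six 12 mm holes, 60 degrees apart on a circle of 125 mm radius, seen as black dots. A dark table turns on it; an arm on the table carries the sprung index pin over the hole circle. Origin: turning axis at bench level; x points to the hole in which the pin starts; z up
- handle (a point): centre of the index pin's T-bar: aluminium, 46 x 14 x 24 mm high, 125 mm from the turning axis; centre 115 mm above the bench with the pin home. It turns with the table: x along the bar, radially outward; y across it (14 mm), tangential; z up. Under the bar 18 mm are free (but for a 10 mm stem in the middle), then a 26 mm round housing. It cannot twist on the table
- turntable (a joint): angle of the table (200 mm across, bearing a flange with pipe stub, up to 125 mm above the bench, within 68 mm of the axis), rad: 0 at the start, pin in its first hole; grows counter-clockwise seen from above; next holes at 1.047 and 2.094. Turns with about 2 N at the T-bar, stays where it is left
- index_pin (a joint): lift of the pin, m: 0 home (12 mm deep in a hole), clear of the ring above 0.012, upper stop 0.022. A spring pulls it down: with its weight about 5 N at home, 10 N at the stop. Between holes the round-ended 10 mm pin rides on the ring at 0.012; it drops in by itself within about 2 mm of a hole's centre
- counter: the joint counter: grey metal box 90 x 70 x 45 mm high with a small dark window and one round black key, fixed to the bench to the left or to the right in front of the positioner. Origin: centre of its underside
- counter_key_top (a point): centre of the top of the counter's round key (26 mm across), 67 mm above the bench when up; it goes straight down 6 mm. The fixed dark collar around it, 42 mm across, is 57 mm high, so the key stays 4 mm proud of it when fully down
- counter_key (a joint): travel of the key, m: 0 up, 0.006 fully down, where it needs about 5 N; it springs back
- tin: plain steel tin, 74 mm across, 75 mm high; bystander, origin at its underside, to be left alone
- spray_can: bare aluminium spray can, 66 mm across, 190 mm high; bystander, origin at its underside, to be left alone
- tube_offcut: offcut of dark 50 mm square tube, 130 mm long; bystander, origin at its underside, to be left alone
- wrench: open spanner; bystander, origin at its underside, to be left alone
- hammer: hammer; bystander, origin at its underside, to be left alone
- brush: wood-handled brush; bystander, origin at its underside, to be left alone
- pipe_ring: short dark pipe ring, 60 mm across, 35 mm high; bystander, origin at its underside, to be left alone
Not all that is in view belongs to the job. What is shaped like the counter but red or turquoise is not meant.

How it is judged:
By the outcome, as a careful person would: the job done as asked, in the order asked, and still so for the second after the job is handed in, with the robot touching nothing.
It also fails if it takes over 72 s, if anything falls off the work surface, if the arm or the gripper's body presses on something with over 40 N, if the wrist force passes 120 N, or if a joint passes its speed limit or range.

ROBOT

A 7-joint arm with a two-finger parallel gripper is mounted at the origin on the work surface. World frame = base frame: x ahead of the robot, y to its left, z up, the work surface at z = 0. Lengths are in m, angles in rad, forces in N, time in s.
With the tool pointing down it reaches from about 0.4 to 0.85 m from the base axis. Payload 10.4 kg.
Tool frame: the origin (TCP) lies midway between the tips of the shut fingers; the grasp point (between the pads) lies 19 mm behind it; x points along the fingers, y is the direction in which the jaws open and shut, and the axes are right-handed (so a half turn about x gives the same grasp; the last joint's range is limited). The gripper opens to 87 mm and grips with 3 to 60 N. Pads are 19 mm wide; open, the fingers measure 117 mm over their backs; the gripper's body (75 mm by 190 mm) begins 51 mm behind the grasp point.
Start: joints at [-0.023, 0.332, -0.065, 1.46, 0.022, 1.35, -0.088], TCP at [0.625, 0, 0.223] pointing down, gripper open.
Joint ranges: [-2.6, 2.6], [-0.5, 2.12], [-1.47, 1.34], [0.16, 2.42], [-1.27, 4.41], [0.06, 2.06], [-2.6, 2.6]. Speed limits (rad/s): [2.22, 2.22, 2.79, 2.79, 3.14, 3.14, 3.14].

INTERFACE

Orientations are given as a unit quaternion [x, y, z, w].
In Python, from bench import r gives the robot as it stands.
- The arm moves only by the shell command python3 -m jog 'ROWS' [OPENING] [FORCE]. ROWS is JSON, a list of rows, each an object with "slide": the shift along the tool's x, y, z in cm, a list of three; "roll": the turn about the tool's x in degrees. A call has 1 to 5 rows; each row is the pose to reach, as a shift and turn from the pose measured when the call began, along the tool's axes at that moment; what a row does not reach only later rows make up. A row lasts 1/12 s, in which the tool goes at most 41.7 mm and 7.16 degrees, less where a joint would pass 70% of its speed; a pose out of reach is approached as far as the arm can. A call with a gripper value outside its range is refused whole. OPENING is the closure, from 0 (fully open) to 1 (shut), set as the call begins (- or left out, the last holds). The fingers move at their own pace and stop on an object; FORCE is the grip in N (left out, the last holds). Time passes only in rows, so rows that repeat a pose let the fingers close. It gives the time, the measured TCP pose, the force and the opening at its end, in the units of the state.
- r.read_state(): the state, without advancing time (a new reading comes with each control period).
- r.camera(name): name is "scene" or "side" or "wrist"; returns the picture (384x512x3 uint8, red, green, blue); there is no depth.
- r.camera_info(name): a dict with "intrinsics" (3x3 intrinsics, pixels), "k1" (the pictures are not rectified: a ray, as slopes to the right and down, at radius r is drawn at 1 + k1 r^2 times it, then the intrinsics apply), "R" (3x3) and "t" (3): a world point X has camera coordinates R X + t; the wrist camera has in their place "hand_eye" (4x4, takes a point from camera to tool coordinates, whose origin is the TCP and whose axes are the tool frame's). Camera axes: x right, y down, z forward; pixel columns grow to the right and rows downward; lengths in m; the calibration is good to about 2 mm. A picture is of the moment at which its call begins: read the wrist's pose just before it. camera_info takes no time and is no camera call.
- r.close_job(): hands the job in, once; it reports no verdict.
The state is a dict: "time": time; "joint_positions": joint angles; "joint_vel": joint speeds; "joint_torque": joint torques, N m; "ee_pos": TCP position; "eef_rot": TCP orientation; "ft_force": force on the tool from outside, world axes, zero at the start; "torque": the same for the moment, N m; "width": finger opening in m.
Only numpy, scipy, OpenCV 4.12 (cv2) and the standard library are available. Lean on these libraries where they do the work, as an engineer would, in place of code of your own. Each camera call takes 0.05 s, during which the arm holds its last target.

## Working session

There is one attempt and no reset: what is moved stays moved. The work goes in short steps, Python scripts to look and compute and a shell command to move; the robot and the scene stay as the last step left them, time stands still between calls to the robot, and variables do not carry over. Pictures are saved under pics/ and viewed, and the job is handed in when it is done.

```bash
ls; mkdir -p pics
python3 - <<'E'
from bench import r
import cv2,json
s=r.read_state();print({k:s[k] for k in('time','ee_pos','eef_rot','ft_force','width')})
for n in('scene','side','wrist'):
    im=r.camera(n);cv2.imwrite(f'pics/{n}0.png',cv2.cvtColor(im,cv2.COLOR_RGB2BGR));print(n,r.camera_info(n))
E
```

```text
pics
{'time': 0.0, 'ee_pos': array([6.24602839e-01, 1.33367192e-05, 2.21767403e-01]), 'eef_rot': array([-0.49962014, -0.50034776,  0.50035763, -0.49967397]), 'ft_force': array([ 0.63163782, -0.12429198, -0.45627709]), 'width': 0.087199791042033}
scene {'intrinsics': array([[458.02209132,   0.        , 250.22675579],
       [  0.        , 458.02209132, 194.53913205],
       [  0.        ,   0.        ,   1.        ]]), 'k1': 0.035239116126429916, 'R': array([[ 0.17569389,  0.98441168,  0.00808151],
       [ 0.63212225, -0.10651779, -0.76751249],
       [-0.75468743,  0.13995575, -0.64098305]]), 't': array([-0.08906386, -0.23275678,  1.81383589])}
side {'intrinsics': array([[476.45204607,   0.        , 261.2968595 ],
       [  0.        , 476.45204607, 195.17282235],
       [  0.        ,   0.        ,   1.        ]]), 'k1': 0.030732774708941722, 'R': array([[-0.80657505, -0.59094668, -0.01478889],
       [-0.31316627,  0.44838751, -0.83718309],
       [ 0.50136172, -0.67061961, -0.54672275]]), 't': array([0.3760051 , 0.25258422, 1.21305951])}
wrist {'intrinsics': array([[301.2994561 ,   0.        , 252.40628966],
       [  0.        , 301.2994561 , 189.66289154],
       [  0.        ,   0.        ,   1.        ]]), 'k1': -0.019612362529167347, 'hand_eye': array([[ 1.52431464e-04, -2.90417589e-01,  9.56899995e-01,
        -1.62520931e-01],
       [ 9.99999582e-01,  9.06694788e-04,  1.15883283e-04,
        -1.18304659e-03],
       [-9.01270782e-04,  9.56899578e-01,  2.90417606e-01,
        -8.08884049e-02],
       [ 0.00000000e+00,  0.00000000e+00,  0.00000000e+00,
         1.00000000e+00]])}
```

View pics/scene0.png

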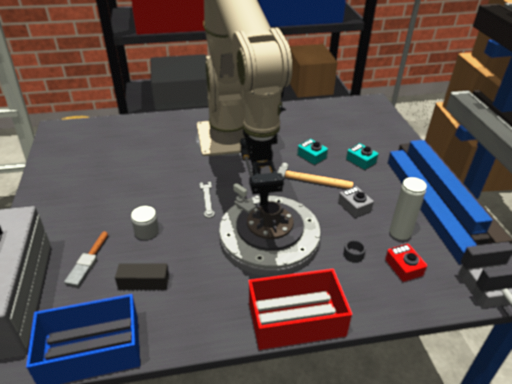

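View pics/side0.png

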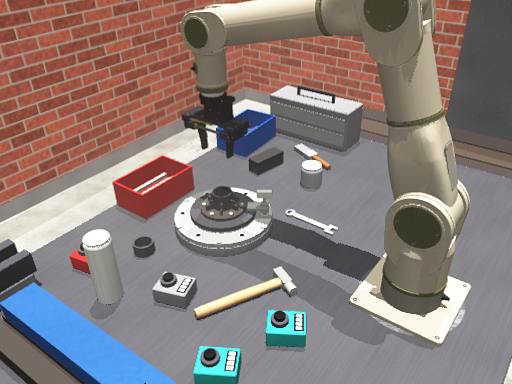

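View pics/wrist0.png

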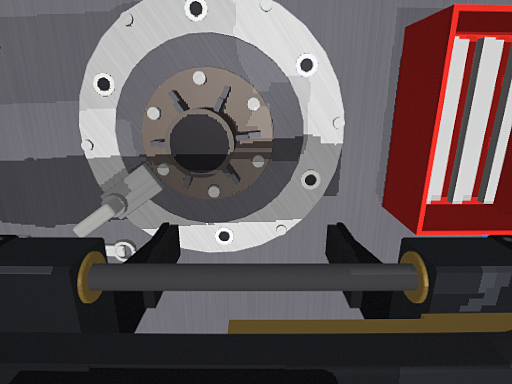

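```bash
cat > h.py <<'E'
import numpy as np,cv2
from scipy.spatial.transform import Rotation as Ro
from bench import r
def cam(name,st=None):
    i=r.camera_info(name)
    K=np.array(i['intrinsics'])
    if name=='wrist':
        Rt=Ro.from_quat(st['eef_rot']).as_matrix();H=np.array(i['hand_eye'])
        Rc=Rt@H[:3,:3];c=Rt@H[:3,3]+st['ee_pos'];R=Rc.T
    else:
        R=np.array(i['R']);c=-R.T@np.array(i['t'])
    return K,i['k1'],R,c
def px2w(C,uv,z):
    K,k,R,c=C
    d=np.array([(uv[0]-K[0,2])/K[0,0],(uv[1]-K[1,2])/K[1,1]]);s=d.copy()
    for _ in range(20): s=d/(1+k*(s@s))
    ray=R.T@np.array([*s,1]);return c+ray*(z-c[2])/ray[2]
def w2px(C,X):
    K,k,R,c=C
    p=R@(np.array(X)-c);s=p[:2]/p[2];s=s*(1+k*(s@s));return K[:2,:2]@s+K[:2,2]
def grab(name,fn=None,crop=None,f=1):
    st=r.read_state();im=cv2.cvtColor(r.camera(name),cv2.COLOR_RGB2BGR)
    if crop: x0,y0,x1,y1=crop; im=im[y0:y1,x0:x1]
    if f!=1: im=cv2.resize(im,None,fx=f,fy=f,interpolation=cv2.INTER_CUBIC)
    if fn: cv2.imwrite('pics/'+fn,im)
    return st,cam(name,st)
E
python3 - <<'E'
from h import *
st=r.read_state();print(Ro.from_quat(st['eef_rot']).as_matrix().round(3))
C=cam('wrist',st)
P=[px2w(C,p,.045) for p in [(196,8),(103,84),(306,65),(310,180),(224,236)]]
for p in P:print(p.round(4))
A=np.array(P)
from scipy.optimize import least_squares
o=least_squares(lambda q:np.hypot(A[:,0]-q[0],A[:,1]-q[1])-q[2],[.6,0,.12]);print(o.x,o.fun)
print(np.degrees(np.arctan2(A[:,1]-o.x[1],A[:,0]-o.x[0])))
im=cv2.imread('pics/wrist0.png');cv2.imwrite('pics/w0c.png',cv2.resize(im[140:270,50:250],None,fx=4,fy=4,interpolation=cv2.INTER_CUBIC))
im=cv2.imread('pics/side0.png');cv2.imwrite('pics/s0c.png',cv2.resize(im[170:310,140:290],None,fx=4,fy=4,interpolation=cv2.INTER_CUBIC))
im=cv2.imread('pics/scene0.png');cv2.imwrite('pics/sc0c.png',cv2.resize(im[160:270,210:390],None,fx=4,fy=4,interpolation=cv2.INTER_CUBIC))
E
```

```text
[[-0.001  1.    -0.   ]
 [-0.    -0.    -1.   ]
 [-1.    -0.001  0.   ]]
[0.5667 0.168  0.045 ]
[0.4632 0.096  0.045 ]
[0.6795 0.1147 0.045 ]
[ 0.6906 -0.0103  0.045 ]
[ 0.5883 -0.0821  0.045 ]
[0.5767989  0.04285417 0.12548787] [ 1.04675691e-04 -3.33541074e-05 -1.42425975e-04  1.08601827e-04
 -3.74968999e-05]
[ 94.60638456 154.93402312  34.94513816 -25.03713905 -84.71812846]
```

View pics/w0c.png

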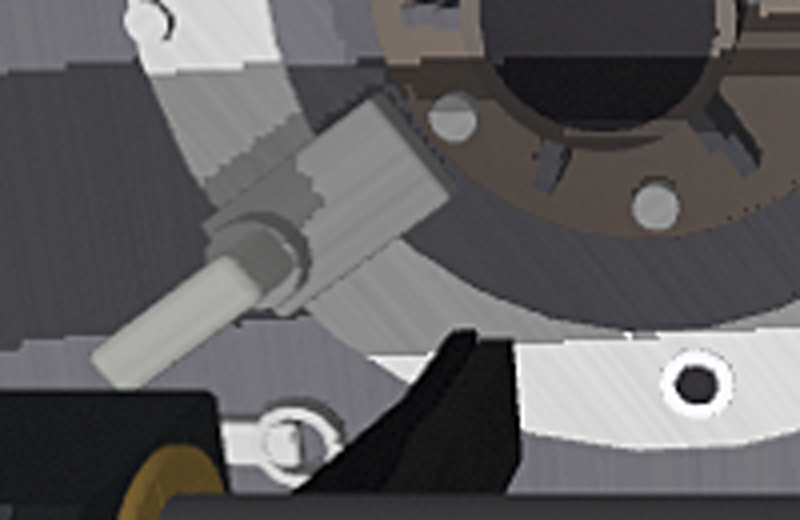

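View pics/s0c.png

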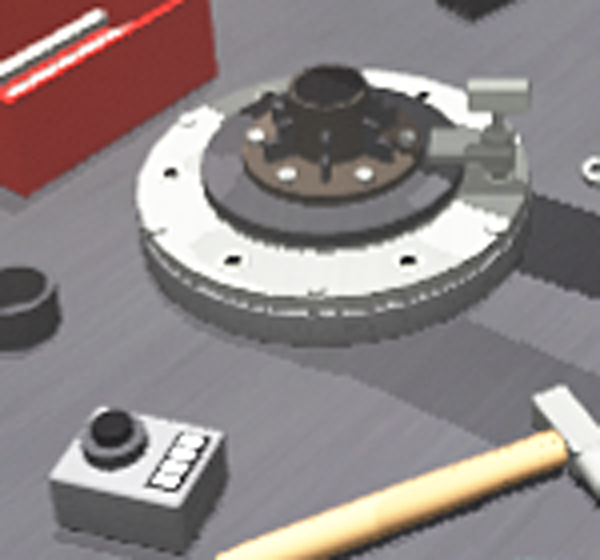

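View pics/sc0c.png

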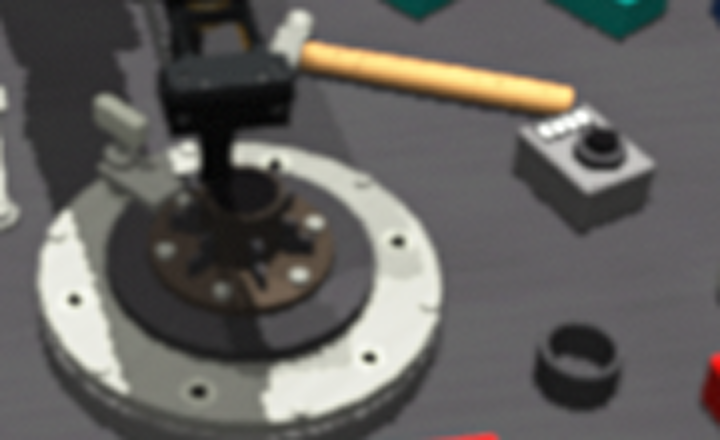

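Run:
```python
from h import *
st=r.read_state()
c=np.array([.5768,.0429]);a=np.radians(214.95);u=np.array([np.cos(a),np.sin(a)])
for n in('wrist','scene','side'):
    C=cam(n,st)
    for rr in(.102,.125,.148): print(n,rr,w2px(C,[*(c+rr*u),.127]).round(1))
print(c+.125*u)
print(px2w(cam('side'),(140+113/4,170+422/4),.067),px2w(cam('scene'),(210+601/4,160+138/4),.067))
```

```text
wrist 0.102 [110.  208.6]
wrist 0.125 [ 91.9 221.8]
wrist 0.148 [ 74.3 234.7]
scene 0.102 [244.6 188.9]
scene 0.125 [239.2 185.4]
scene 0.148 [233.9 182. ]
side 0.102 [256.4 190. ]
side 0.125 [264.2 190. ]
side 0.148 [272. 190.]
[ 0.47434347 -0.02870767]
[0.49379471 0.35233413 0.067     ] [0.50817749 0.34898059 0.067     ]
```

```bash
cat > d.py <<'E'
import sys
from h import *
# target x y z heading(deg of tool y)
def delta(x,y,z,hd):
    s=r.read_state();R=Ro.from_quat(s['eef_rot']).as_matrix()
    p=R.T@(np.array([x,y,z])-s['ee_pos'])*100
    h=np.radians(hd);Y=np.array([np.cos(h),np.sin(h),0]);X=np.array([0,0,-1.]);T=np.stack([X,Y,np.cross(X,Y)],1)
    rv=Ro.from_matrix(R.T@T).as_rotvec(degrees=True)
    print('t',round(s['time'],2),'pos',s['ee_pos'].round(4),'slide',p.round(2),'rotvec',rv.round(2),'F',s['ft_force'].round(1),'w',round(s['width'],4))
if __name__=='__main__': delta(*map(float,sys.argv[1:5]))
E
python3 -m jog '[{"slide":[0,-3,0.6],"roll":7},{"slide":[0,-6,1.2],"roll":14},{"slide":[0,-9,1.8],"roll":21},{"slide":[0,-12,2.3],"roll":28},{"slide":[0,-15,2.87],"roll":35}]' 0; python3 d.py .4743 -.0287 .17 -55.05
```

```text
time: 0.57
ee_pos: [0.4731, -0.0288, 0.2217]
eef_rot: [-0.628, -0.325, 0.629, -0.324]
ft_force: [0.0, -0.0, 0.3]
width: 0.0871
t 0.57 pos [ 0.4731 -0.0288  0.2217] slide [ 5.17  0.1  -0.09] rotvec [19.71  0.06  0.07] F [ 0.  -0.   0.3] w 0.0871
```

```bash
python3 -m jog '[{"slide":[1,0.1,-0.1],"roll":6},{"slide":[2.5,0.1,-0.1],"roll":12},{"slide":[4,0.1,-0.1],"roll":18},{"slide":[5.2,0.1,-0.1],"roll":19.7},{"slide":[5.2,0.1,-0.1],"roll":19.7}]'
python3 - <<'E'
from h import *
st,C=grab('wrist','w1.png')
c=np.array([.5768,.0429]);a=np.radians(214.95);u=np.array([np.cos(a),np.sin(a)]);t=np.array([-u[1],u[0]])
for rr in(.102,.148):
  for q in(-.007,.007): print(rr,q,w2px(C,[*(c+rr*u+q*t),.127]).round(1))
grab('side','s1.png',(180,120,310,260),4)
E
python3 d.py .4743 -.0287 .096 -55.05
```

```text
time: 0.98
ee_pos: [0.4729, -0.0287, 0.1673]
eef_rot: [-0.673, -0.212, 0.676, -0.211]
ft_force: [-0.0, 0.4, -0.3]
width: 0.0872
0.102 -0.007 [245.8 180.9]
0.102 0.007 [265.9 180.9]
0.148 -0.007 [246.2 240.6]
0.148 0.007 [265.1 240.6]
t 1.08 pos [ 0.4742 -0.0286  0.1697] slide [ 7.37  0.02 -0.02] rotvec [0.1  0.11 0.08] F [-0.3 -1.1  0.2] w 0.0871
```

View pics/w1.png

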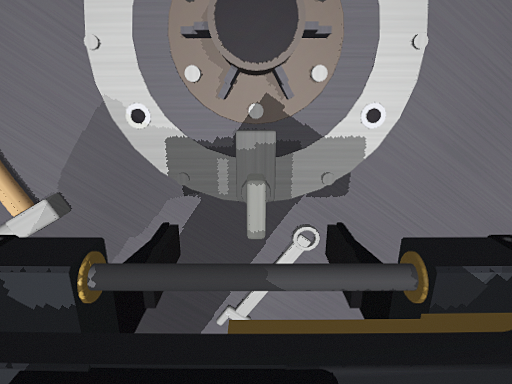

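View pics/s1.png

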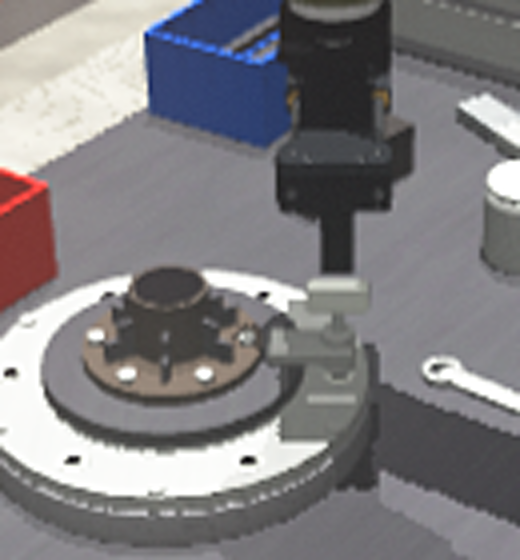

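The bar appears at columns 247–266 and rows 180–238, matching the prediction to about 1–2 px. Now descending and gripping.

```bash
python3 -m jog '[{"slide":[2.5,0,0],"roll":0},{"slide":[5,0,0],"roll":0},{"slide":[7,0,0],"roll":0},{"slide":[7.4,0,0],"roll":0},{"slide":[7.4,0,0],"roll":0}]' 0; python3 -m jog '[{"slide":[0,0,0],"roll":0},{"slide":[0,0,0],"roll":0},{"slide":[0,0,0],"roll":0},{"slide":[0,0,0],"roll":0},{"slide":[0,0,0],"roll":0}]' 1 35;python3 -m jog '[{"slide":[0,0,0],"roll":0},{"slide":[0,0,0],"roll":0},{"slide":[0,0,0],"roll":0}]' 1 40; python3 d.py .4743 -.0287 .113 -55.05
```

```text
time: 1.5
ee_pos: [0.4737, -0.0286, 0.0956]
eef_rot: [-0.673, -0.214, 0.675, -0.213]
ft_force: [-0.6, 0.7, 0.7]
width: 0.0869
time: 1.92
ee_pos: [0.4741, -0.0286, 0.0962]
eef_rot: [-0.673, -0.214, 0.675, -0.213]
ft_force: [-0.2, -0.2, -1.1]
width: 0.0613
time: 2.17
ee_pos: [0.4742, -0.0286, 0.0963]
eef_rot: [-0.673, -0.214, 0.675, -0.213]
ft_force: [-0.2, -0.5, -0.4]
width: 0.0419
t 2.17 pos [ 0.4742 -0.0286  0.0963] slide [-1.67  0.02 -0.  ] rotvec [0.17 0.12 0.09] F [-0.2 -0.5 -0.4] w 0.0419
```

```bash
python3 -m jog '[{"slide":[0,0,0],"roll":0},{"slide":[0,0,0],"roll":0},{"slide":[0,0,0],"roll":0},{"slide":[0,0,0],"roll":0},{"slide":[0,0,0],"roll":0}]' 1 40;python3 -m jog '[{"slide":[0,0,0],"roll":0},{"slide":[0,0,0],"roll":0},{"slide":[0,0,0],"roll":0}]' 1 40; python3 d.py .4743 -.0287 .113 -55.05
```

```text
time: 2.58
ee_pos: [0.4745, -0.0291, 0.0963]
eef_rot: [-0.674, -0.213, 0.675, -0.213]
ft_force: [2.8, -2.7, -1.7]
width: 0.0134
time: 2.83
ee_pos: [0.4745, -0.0292, 0.0963]
eef_rot: [-0.674, -0.213, 0.675, -0.213]
ft_force: [1.2, -1.8, -1.2]
width: 0.0138
t 2.83 pos [ 0.4745 -0.0292  0.0963] slide [-1.67 -0.05 -0.01] rotvec [0.12 0.1  0.04] F [ 1.2 -1.8 -1.2] w 0.0138
```

```bash
python3 -m jog '[{"slide":[-0.6,0,0],"roll":0},{"slide":[-1.2,0,0],"roll":0},{"slide":[-1.7,0,0],"roll":0},{"slide":[-1.7,0,0],"roll":0},{"slide":[-1.7,0,0],"roll":0}]';  python3 d.py .4743 -.0287 .113 -55.05
python3 - <<'E'
from h import *
grab('side','s2.png',(180,120,310,260),4)
import numpy as np
for a in(3,6,9,12,15):print(a,(12.5*np.sin(np.radians(a))).round(3),(12.5*(np.cos(np.radians(a))-1)).round(3))
E
```

```text
time: 3.25
ee_pos: [0.4744, -0.0292, 0.1132]
eef_rot: [-0.674, -0.213, 0.675, -0.213]
ft_force: [4.1, -0.7, -9.8]
width: 0.0136
t 3.25 pos [ 0.4744 -0.0292  0.1132] slide [ 0.02 -0.05 -0.02] rotvec [0.12 0.1  0.04] F [ 4.1 -0.7 -9.8] w 0.0136
3 0.654 -0.017
6 1.307 -0.068
9 1.955 -0.154
12 2.599 -0.273
15 3.235 -0.426
```

View pics/s2.png

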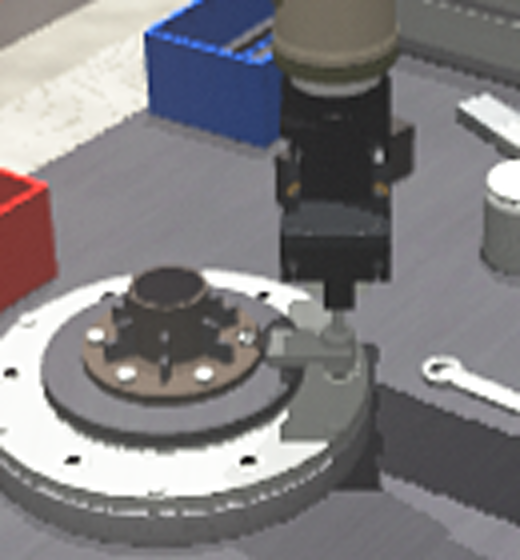

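The pull is about 9 N, which fits a lifted pin, and the side crop shows the bar raised. Turning.

```bash
cat > arc.py <<'E'
import sys
from h import *
# on-arc state; desired table angle phi (deg) -> delta ; lift z
c=np.array([.5768,.0429])
def go(phi,z):
    from d import delta
    a=np.radians(214.95+phi);p=c+.125*np.array([np.cos(a),np.sin(a)])
    s=r.read_state();v=s['ee_pos'][:2]-c
    print('now phi %.2f R %.4f'%((np.degrees(np.arctan2(v[1],v[0]))-214.95)%360,np.hypot(*v)))
    delta(*p,z,-55.05+phi)
go(float(sys.argv[1]),float(sys.argv[2]))
E
python3 -m jog '[{"slide":[0,0.65,-0.02],"roll":-3},{"slide":[0,1.31,-0.07],"roll":-6},{"slide":[0,1.96,-0.15],"roll":-9},{"slide":[0,2.6,-0.27],"roll":-12},{"slide":[0,3.24,-0.43],"roll":-15}]';python3 arc.py 30 .113
```

```text
time: 3.72
ee_pos: [0.4959, -0.0531, 0.1122]
eef_rot: [-0.639, -0.301, 0.642, -0.299]
ft_force: [0.9, 0.4, -7.7]
width: 0.0133
now phi 14.92 R 0.1256
t 3.72 pos [ 0.4959 -0.0531  0.1122] slide [-0.09  3.25 -0.47] rotvec [-14.74   0.12   0.19] F [ 0.9  0.4 -7.7] w 0.0133
```

```bash
python3 -m jog '[{"slide":[-0.05,0.65,-0.04],"roll":-3},{"slide":[-0.1,1.31,-0.1],"roll":-6},{"slide":[-0.1,1.96,-0.19],"roll":-9},{"slide":[-0.1,2.6,-0.31],"roll":-12},{"slide":[-0.1,3.25,-0.47],"roll":-14.7}]';python3 arc.py 45 .113
```

```text
time: 4.13
ee_pos: [0.5229, -0.0709, 0.1121]
eef_rot: [-0.594, -0.381, 0.598, -0.379]
ft_force: [-1.2, -2.5, -8.6]
width: 0.0135
now phi 29.72 R 0.1259
t 4.13 pos [ 0.5229 -0.0709  0.1121] slide [-0.11  3.3  -0.52] rotvec [-14.94   0.13   0.37] F [-1.2 -2.5 -8.6] w 0.0135
```

```bash
python3 -m jog '[{"slide":[-0.05,0.66,-0.04],"roll":-3},{"slide":[-0.1,1.33,-0.1],"roll":-6},{"slide":[-0.1,1.99,-0.2],"roll":-9},{"slide":[-0.1,2.65,-0.35],"roll":-12},{"slide":[-0.1,3.3,-0.5],"roll":-15}]';python3 arc.py 60 .113
```

```text
time: 4.55
ee_pos: [0.5541, -0.0814, 0.1119]
eef_rot: [-0.539, -0.457, 0.544, -0.453]
ft_force: [0.4, -3.6, -9.0]
width: 0.0137
now phi 44.68 R 0.1263
t 4.55 pos [ 0.5541 -0.0814  0.1119] slide [-0.14  3.3  -0.55] rotvec [-14.88   0.07   0.54] F [ 0.4 -3.6 -9. ] w 0.0137
```

```bash
python3 -m jog '[{"slide":[-0.05,0.82,-0.07],"roll":-4},{"slide":[-0.1,1.65,-0.18],"roll":-7.5},{"slide":[-0.1,2.5,-0.34],"roll":-11},{"slide":[-0.1,3.3,-0.54],"roll":-14.9},{"slide":[-0.1,3.3,-0.54],"roll":-14.9}]';python3 -m jog '[{"slide":[0,0,0],"roll":0}]';python3 arc.py 60 .113
```

```text
time: 4.97
ee_pos: [0.5884, -0.0833, 0.1118]
eef_rot: [0.474, 0.524, -0.48, 0.52]
ft_force: [3.4, -5.2, -8.0]
width: 0.0138
time: 5.05
ee_pos: [0.5883, -0.0835, 0.111]
eef_rot: [0.474, 0.524, -0.48, 0.52]
ft_force: [0.6, 2.2, -7.9]
width: 0.0135
now phi 60.25 R 0.1269
t 5.05 pos [ 0.5883 -0.0835  0.111 ] slide [-0.2  -0.06 -0.19] rotvec [0.19 0.07 0.61] F [ 0.6  2.2 -7.9] w 0.0135
```

```bash
python3 -m jog '[{"slide":[0.4,0,-0.1],"roll":0},{"slide":[0.8,0,-0.15],"roll":0},{"slide":[1.2,0,-0.15],"roll":0},{"slide":[1.5,0,-0.15],"roll":0},{"slide":[1.5,0,-0.15],"roll":0}]';python3 arc.py 60 .0963; python3 -c "
from h import *
grab('side','s3.png',(180,120,310,260),4)"
```

```text
time: 5.47
ee_pos: [0.5885, -0.0833, 0.0964]
eef_rot: [0.474, 0.523, -0.48, 0.52]
ft_force: [2.5, -5.3, -2.4]
width: 0.0135
now phi 60.36 R 0.1268
t 5.47 pos [ 0.5885 -0.0833  0.0964] slide [ 0.01 -0.08 -0.18] rotvec [0.13 0.17 0.53] F [ 2.5 -5.3 -2.4] w 0.0135
```

View pics/s3.png

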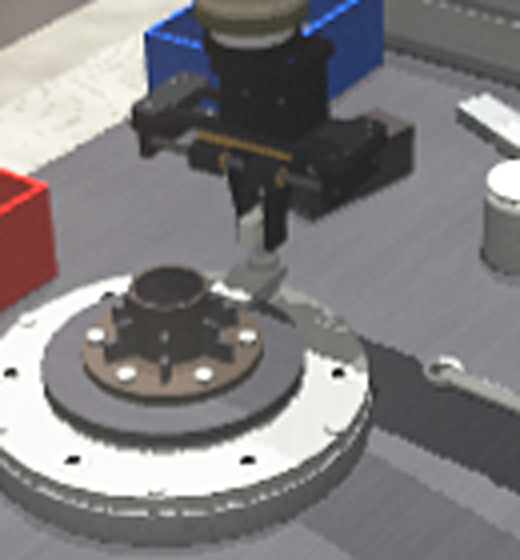

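```bash
python3 -m jog '[{"slide":[0,0,0],"roll":0},{"slide":[0,0,0],"roll":0},{"slide":[0,0,0],"roll":0},{"slide":[0,0,0],"roll":0},{"slide":[0,0,0],"roll":0}]' 0; python3 -m jog '[{"slide":[0,0,0],"roll":0},{"slide":[-2,0,0],"roll":0},{"slide":[-5,0,0],"roll":0},{"slide":[-8,0,0],"roll":0},{"slide":[-8,0,0],"roll":0}]' 0; python3 arc.py 60 .0963; python3 -c "
from h import *
grab('side','s4.png',(180,120,310,260),4)
st,C=grab('wrist','w4.png')
c=np.array([.5768,.0429])
for z in (.127,.139):
  a=np.radians(274.95);u=np.array([np.cos(a),np.sin(a)]);t=np.array([-u[1],u[0]])
  for rr in(.102,.148):
    for q in(-.007,.007): print(z,rr,q,w2px(C,[*(c+rr*u+q*t),z]).round(1))"
```

```text
time: 5.93
ee_pos: [0.5885, -0.0829, 0.0964]
eef_rot: [0.474, 0.523, -0.48, 0.52]
ft_force: [0.1, 0.3, 0.6]
width: 0.0389
time: 6.35
ee_pos: [0.592, -0.0826, 0.1828]
eef_rot: [0.476, 0.521, -0.478, 0.523]
ft_force: [1.1, -1.1, 0.3]
width: 0.0724
now phi 61.96 R 0.1264
t 6.35 pos [ 0.592  -0.0826  0.1828] slide [ 8.65 -0.43 -0.17] rotvec [0.16 0.22 0.04] F [ 1.1 -1.1  0.3] w 0.0724
0.127 0.102 -0.007 [240.2 178.2]
0.127 0.102 0.007 [259.1 178.3]
0.127 0.148 -0.007 [240.7 234.9]
0.127 0.148 0.007 [258.5 235. ]
0.139 0.102 -0.007 [239.5 182.6]
0.139 0.102 0.007 [259.5 182.7]
0.139 0.148 -0.007 [240. 242.]
0.139 0.148 0.007 [258.8 242.1]
```

View pics/s4.png

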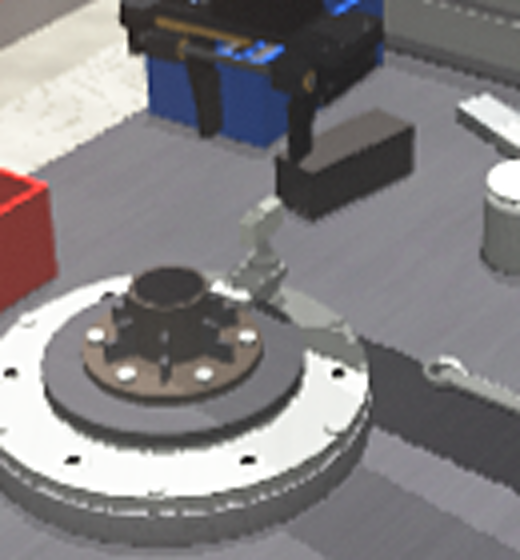

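View pics/w4.png

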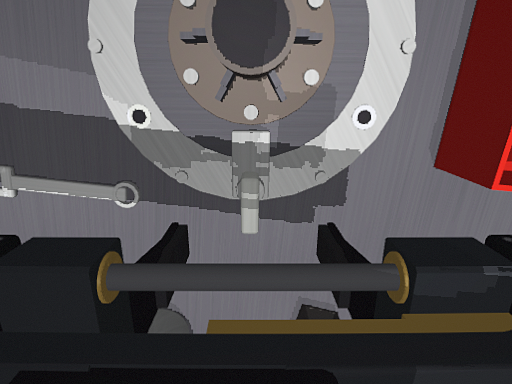

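```bash
python3 - <<'E'
from h import *
print('can scene base',px2w(cam('scene'),(402,236),0),'side',px2w(cam('side'),(108,298),0))
print('can top scene',px2w(cam('scene'),(412,186),.19),'side',px2w(cam('side'),(97,239),.19))
im=cv2.imread('pics/side0.png');cv2.imwrite('pics/k1.png',cv2.resize(im[255:315,140:210],None,fx=8,fy=8,interpolation=cv2.INTER_CUBIC))
E
python3 -m jog '[{"slide":[-1.4,-1,-3.5],"roll":4},{"slide":[-2.8,-2,-7],"roll":4},{"slide":[-4.2,-3,-10.5],"roll":4},{"slide":[-5.6,-4,-14],"roll":4},{"slide":[-7,-5,-17.5],"roll":4}]' 1
python3 d.py .5 .30 .26 0
```

```text
can scene base [0.64128802 0.44259735 0.        ] side [0.61853604 0.45294599 0.        ]
can top scene [0.63409507 0.43078376 0.19      ] side [0.61106224 0.44632315 0.19      ]
time: 6.87
ee_pos: [0.5234, 0.0889, 0.2467]
eef_rot: [0.492, 0.506, -0.498, 0.504]
ft_force: [1.2, 0.5, 0.0]
width: 0.0611
t 6.87 pos [0.5234 0.0889 0.2467] slide [ -1.4   -1.94 -21.14] rotvec [1.12 0.23 0.49] F [1.2 0.5 0. ] w 0.0611
```

View pics/k1.png

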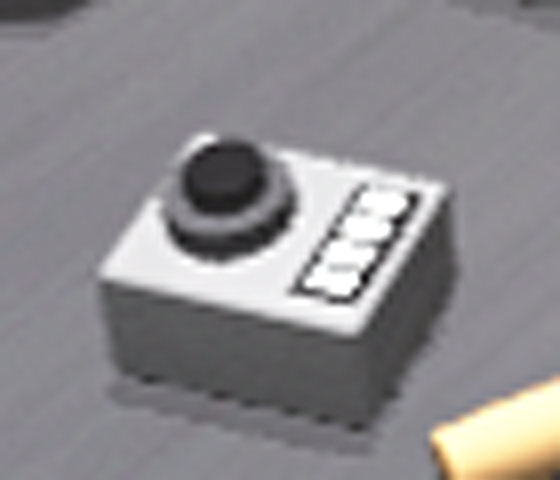

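```bash
python3 -m jog '[{"slide":[-0.3,-0.4,-4],"roll":1},{"slide":[-0.6,-0.8,-8],"roll":1},{"slide":[-1,-1.2,-12],"roll":1},{"slide":[-1.2,-1.6,-16],"roll":1},{"slide":[-1.4,-1.9,-18],"roll":1}]' 1
python3 -m jog '[{"slide":[0,0,0],"roll":0},{"slide":[0,0,0],"roll":0}]'
python3 d.py .5 .35 .09 0
python3 -c "
from h import *
st,C=grab('wrist','w5.png'); print(st['ee_pos'],st['eef_rot'])
for z in(.067,):
  for p in((.5,.35),(.494,.352),(.508,.349)): print(p,w2px(C,[*p,z]))"
```

```text
time: 7.28
ee_pos: [0.4985, 0.2738, 0.2588]
eef_rot: [0.495, 0.504, -0.502, 0.5]
ft_force: [-0.9, 0.4, 0.1]
width: 0.0283
time: 7.45
ee_pos: [0.4971, 0.2753, 0.2571]
eef_rot: [0.493, 0.505, -0.502, 0.5]
ft_force: [0.1, 0.1, 0.3]
width: 0.015
t 7.45 pos [0.4971 0.2753 0.2571] slide [16.68  0.6  -7.52] rotvec [0.64 0.2  0.79] F [0.1 0.1 0.3] w 0.015
[0.49710155 0.27534263 0.25714407] [ 0.49284597  0.50533745 -0.50152219  0.50021235]
(0.5, 0.35) [259.14222217 103.58185143]
(0.494, 0.352) [253.8389713  101.66936572]
(0.508, 0.349) [266.22523333 104.59516192]
```

View pics/w5.png

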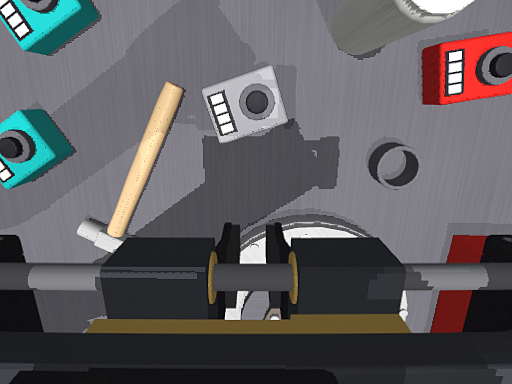

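```bash
python3 - <<'E'
from h import *
im=cv2.imread('pics/w5.png');cv2.imwrite('pics/k2.png',cv2.resize(im[60:150,195:295],None,fx=6,fy=6,interpolation=cv2.INTER_CUBIC))
E
python3 -m jog '[{"slide":[1.5,0.1,-2],"roll":0.6},{"slide":[3,0.1,-4],"roll":0.6},{"slide":[5,0.1,-6],"roll":0.6},{"slide":[7,0.1,-7.6],"roll":0.6},{"slide":[8,0.1,-7.6],"roll":0.6}]' 1 40
python3 -m jog '[{"slide":[0,0,0],"roll":0},{"slide":[0,0,0],"roll":0}]'
python3 -c "
from h import *
st,C=grab('wrist','w6.png'); print(st['ee_pos'],st['eef_rot'],st['width'])
grab('side','s6.png',(100,180,250,320),4)
for z in(.067,):
  for p in((.4975,.3515),): print(p,w2px(C,[*p,z]))"
```

```text
time: 7.92
ee_pos: [0.4963, 0.3493, 0.1737]
eef_rot: [-0.495, -0.502, 0.506, -0.497]
ft_force: [-0.2, 0.7, -0.8]
width: 0.0002
time: 8.08
ee_pos: [0.4968, 0.3469, 0.1727]
eef_rot: [-0.494, -0.501, 0.507, -0.497]
ft_force: [-0.1, -0.1, -0.3]
width: 0.0008
[0.49683023 0.3469044  0.17273842] [-0.49448972 -0.50147628  0.50736686 -0.49656855] 0.0008402758898990214
(0.4975, 0.3515) [256.40194297 183.49905928]
```

View pics/k2.png

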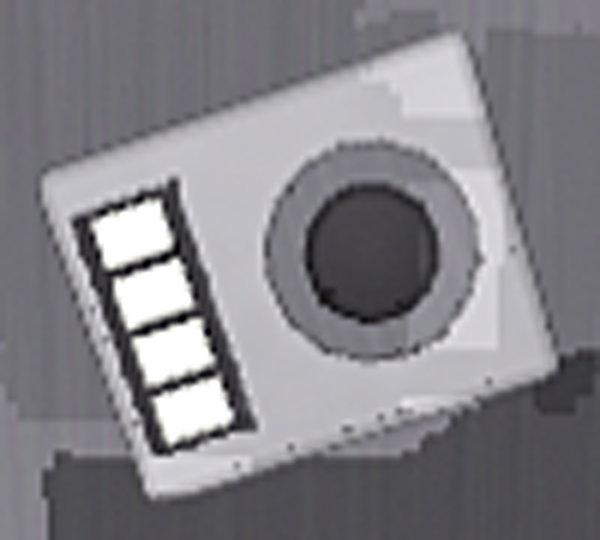

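View pics/w6.png

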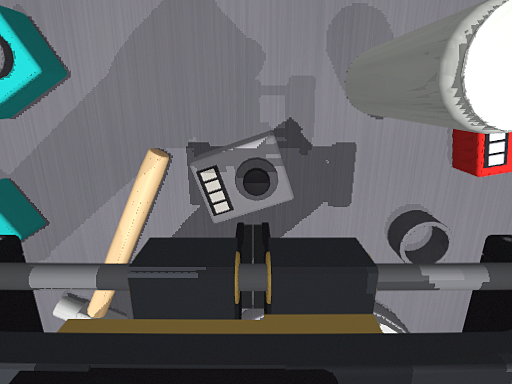

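View pics/s6.png

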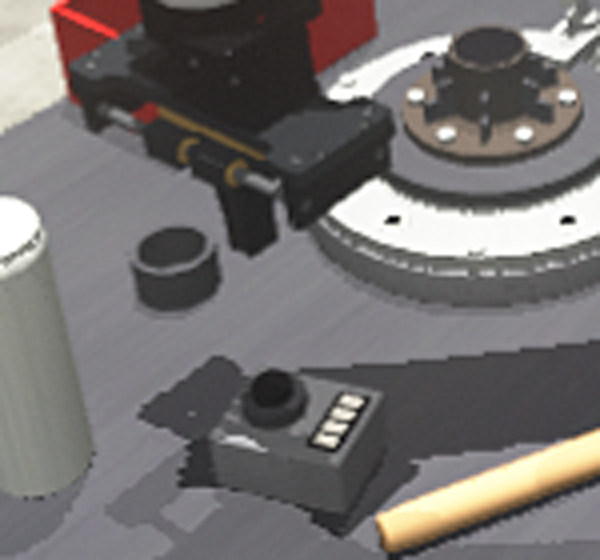

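```bash
python3 - <<'E'
from h import *
st=r.read_state()
print(w2px(cam('side'),st['ee_pos']), 'obs ~162,242')
print(w2px(cam('side'),[.4975,.3515,.067]),'obs',100+272/4,180+388/4)
C=cam('wrist',st);print(px2w(C,(256.5,181.5),.067),'can top',px2w(C,(498,60),.19))
st2=dict(st);st2['ee_pos']=np.array([0.49710155,0.27534263,0.25714407]);st2['eef_rot']=[0.49284597,0.50533745,-0.50152219,0.50021235]
print(px2w(cam('wrist',st2),(257,102),.067))
E
python3 d.py .497 .352 .075 0
```

```text
[163.07192953 239.99602794] obs ~162,242
[167.43748846 274.72163441] obs 168.0 277.0
[0.49854221 0.35396329 0.067     ] can top [0.60777448 0.44562969 0.19      ]
[0.49754839 0.35166986 0.067     ]
t 8.18 pos [0.4975 0.3478 0.1747] slide [ 9.96  0.1  -0.48] rotvec [-0.22  0.34  0.86] F [ 0.1 -0.1  0.2] w 0.0006
```

```bash
python3 -m jog '[{"slide":[3,0.1,-0.5],"roll":0},{"slide":[6,0.1,-0.5],"roll":0},{"slide":[8.5,0.1,-0.5],"roll":0},{"slide":[9.5,0.1,-0.5],"roll":0},{"slide":[9.5,0.1,-0.5],"roll":0}]' 1 40
python3 -m jog '[{"slide":[0,0,0],"roll":0},{"slide":[0,0,0],"roll":0}]'
python3 d.py .498 .3525 .061 0
python3 -c "
from h import *
grab('side','s7.png',(130,230,230,320),6)
grab('wrist','w7.png',(200,130,320,230),6)"
```

```text
time: 8.6
ee_pos: [0.4968, 0.3507, 0.0783]
eef_rot: [-0.495, -0.501, 0.507, -0.496]
ft_force: [-0.1, -0.2, 0.5]
width: 0.0007
time: 8.77
ee_pos: [0.4979, 0.3509, 0.0803]
eef_rot: [-0.496, -0.501, 0.507, -0.496]
ft_force: [0.8, -0.1, 0.3]
width: 0.0001
t 8.77 pos [0.4979 0.3509 0.0803] slide [ 1.93  0.03 -0.18] rotvec [-0.33  0.38  0.85] F [ 0.8 -0.1  0.3] w 0.0001
```

View pics/s7.png

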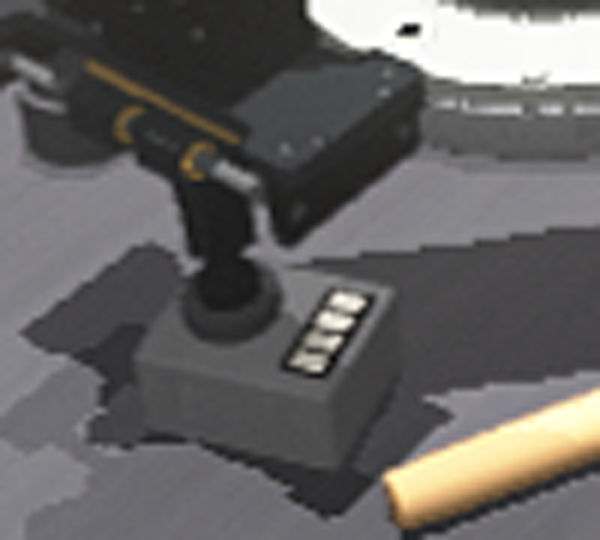

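View pics/w7.png

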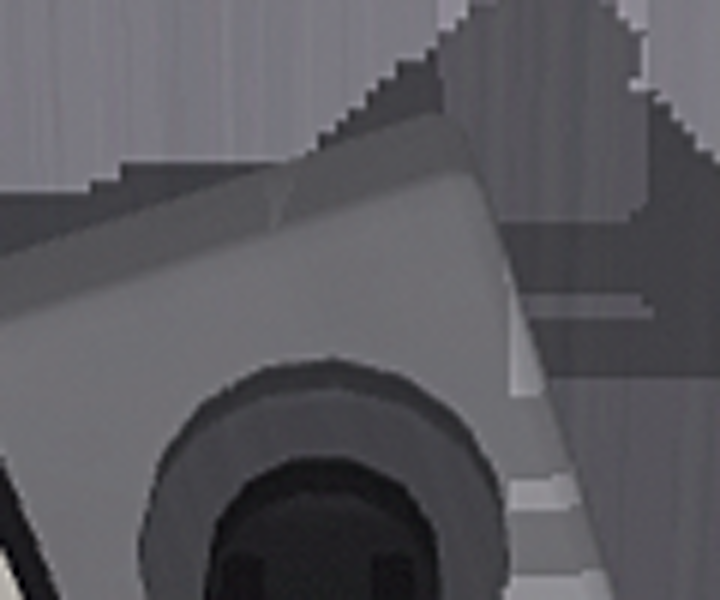

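```bash
python3 -m jog '[{"slide":[0.6,0,-0.1],"roll":0},{"slide":[1.1,0,-0.15],"roll":0},{"slide":[1.4,0,-0.15],"roll":0},{"slide":[1.6,0,-0.15],"roll":0},{"slide":[1.7,0,-0.15],"roll":0}]'; python3 d.py .498 .3525 .060 0
```

```text
time: 9.28
ee_pos: [0.4977, 0.3528, 0.0632]
eef_rot: [-0.496, -0.501, 0.506, -0.497]
ft_force: [0.5, 1.1, 3.4]
width: 0.0001
t 9.28 pos [0.4977 0.3528 0.0632] slide [0.31 0.04 0.03] rotvec [-0.3   0.34  0.83] F [0.5 1.1 3.4] w 0.0001
```

```bash
python3 -m jog '[{"slide":[0.1,0,0],"roll":0},{"slide":[0.2,0,0],"roll":0},{"slide":[0.3,0,0],"roll":0},{"slide":[0.35,0,0],"roll":0},{"slide":[0.4,0,0],"roll":0}]'; python3 d.py .498 .3525 .060 0
```

```text
time: 9.7
ee_pos: [0.4978, 0.353, 0.0611]
eef_rot: [-0.496, -0.501, 0.506, -0.497]
ft_force: [-6.8, -6.3, 24.1]
width: 0.0007
t 9.7 pos [0.4978 0.353  0.0611] slide [0.11 0.03 0.05] rotvec [-0.3   0.34  0.79] F [-6.8 -6.3 24.1] w 0.0007
```

The force jumped to 24 N at z = 0.061, so the key is at its stop. Releasing.

```bash
python3 -m jog '[{"slide":[-1,0,0],"roll":0},{"slide":[-3,0,0],"roll":0},{"slide":[-6,0,0],"roll":0},{"slide":[-10,0,0],"roll":0},{"slide":[-14,0,0],"roll":0}]'; python3 -m jog '[{"slide":[-2,0,4],"roll":-1},{"slide":[-4,0.5,8],"roll":-2},{"slide":[-5,2,12],"roll":-3},{"slide":[-5,3,16],"roll":-4},{"slide":[-5,4,20],"roll":-5}]' 0; python3 d.py .5883 -.083 .17 4.95; python3 -c "
from h import *
grab('side','s8.png',(130,210,250,320),5)"
```

```text
time: 10.12
ee_pos: [0.4989, 0.3531, 0.2018]
eef_rot: [-0.496, -0.501, 0.507, -0.497]
ft_force: [0.6, 1.0, 0.2]
width: 0.0003
time: 10.53
ee_pos: [0.5371, 0.1593, 0.2536]
eef_rot: [0.474, 0.522, -0.484, 0.518]
ft_force: [1.0, -0.3, 0.2]
width: 0.0256
t 10.53 pos [0.5371 0.1593 0.2536] slide [ 8.45  3.21 24.53] rotvec [-0.17  0.32  0.84] F [ 1.  -0.3  0.2] w 0.0256
```

View pics/s8.png

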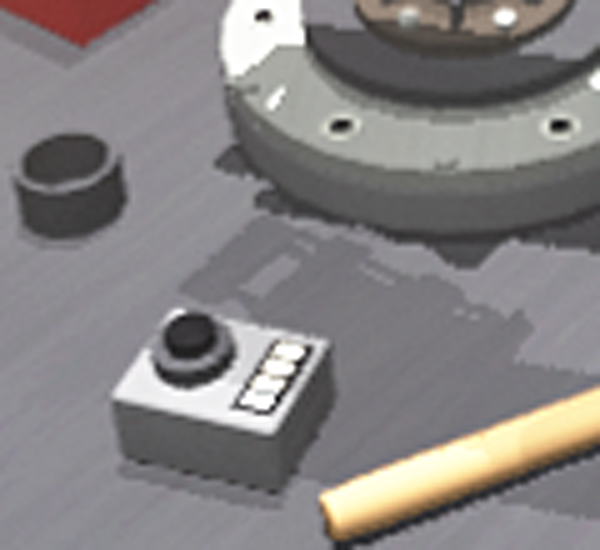

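```bash
python3 -m jog '[{"slide":[0,0.8,4],"roll":0},{"slide":[0,1.6,8],"roll":0},{"slide":[0,2.4,12],"roll":0},{"slide":[0,2.8,16],"roll":0},{"slide":[1,3.2,20],"roll":0}]' 0; python3 d.py .5883 -.083 .17 4.95
```

```text
time: 11.0
ee_pos: [0.5856, -0.0425, 0.2474]
eef_rot: [0.475, 0.518, -0.487, 0.518]
ft_force: [1.4, 0.6, 0.3]
width: 0.0631
t 11.0 pos [ 0.5856 -0.0425  0.2474] slide [7.78 0.07 3.97] rotvec [-0.73  0.62  0.75] F [1.4 0.6 0.3] w 0.0631
```

```bash
python3 -m jog '[{"slide":[2,0.1,2.5],"roll":-0.7},{"slide":[5,0.1,4],"roll":-0.7},{"slide":[7,0.1,4],"roll":-0.7},{"slide":[7.8,0.1,4],"roll":-0.7},{"slide":[7.8,0.1,4],"roll":-0.7}]' 0;python3 -m jog '[{"slide":[0,0,0],"roll":0},{"slide":[0,0,0],"roll":0}]'; python3 d.py .5883 -.083 .096 4.95; python3 -c "
from h import *
st,C=grab('wrist','w9.png');print(st['ee_pos'])
a=np.radians(274.95);u=np.array([np.cos(a),np.sin(a)]);t=np.array([-u[1],u[0]])
for rr in(.102,.148):
    for q in(-.007,.007): print(rr,q,w2px(C,[*(np.array([.5768,.0429])+rr*u+q*t),.127]).round(1))"
```

```text
time: 11.42
ee_pos: [0.5873, -0.0826, 0.1676]
eef_rot: [0.471, 0.523, -0.485, 0.519]
ft_force: [-0.5, 0.9, 0.1]
width: 0.0863
time: 11.58
ee_pos: [0.5878, -0.0815, 0.1687]
eef_rot: [0.471, 0.523, -0.484, 0.52]
ft_force: [0.0, -0.1, 0.6]
width: 0.087
t 11.58 pos [ 0.5878 -0.0815  0.1687] slide [7.27 0.15 0.09] rotvec [0.07 0.54 0.93] F [ 0.  -0.1  0.6] w 0.087
[ 0.58784871 -0.08145071  0.16870909]
0.102 -0.007 [244.6 183.9]
0.102 0.007 [264.5 184.1]
0.148 -0.007 [245.  242.8]
0.148 0.007 [263.6 243. ]
```

View pics/w9.png

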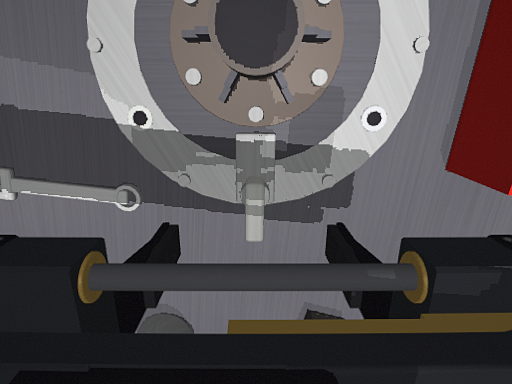

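```bash
python3 -m jog '[{"slide":[2.5,0,0],"roll":0},{"slide":[5,0.05,0],"roll":0},{"slide":[6.8,0.05,0],"roll":0},{"slide":[7.2,0.05,0],"roll":0},{"slide":[7.2,0.05,0],"roll":0}]' 0;python3 -m jog '[{"slide":[0,0,0],"roll":0},{"slide":[0,0,0],"roll":0},{"slide":[0,0,0],"roll":0},{"slide":[0,0,0],"roll":0},{"slide":[0,0,0],"roll":0}]' 1 40;python3 -m jog '[{"slide":[0,0,0],"roll":0},{"slide":[0,0,0],"roll":0},{"slide":[0,0,0],"roll":0},{"slide":[0,0,0],"roll":0},{"slide":[0,0,0],"roll":0}]' 1 40;python3 -m jog '[{"slide":[0,0,0],"roll":0},{"slide":[0,0,0],"roll":0},{"slide":[0,0,0],"roll":0},{"slide":[0,0,0],"roll":0},{"slide":[0,0,0],"roll":0}]' 1 40; python3 arc.py 60 .113
```

```text
time: 12.05
ee_pos: [0.5872, -0.082, 0.0968]
eef_rot: [0.471, 0.523, -0.484, 0.52]
ft_force: [-0.1, -0.3, 1.8]
width: 0.0869
time: 12.47
ee_pos: [0.5876, -0.082, 0.0975]
eef_rot: [0.471, 0.523, -0.484, 0.52]
ft_force: [-0.7, 0.4, -0.9]
width: 0.0617
time: 12.88
ee_pos: [0.5876, -0.0821, 0.0975]
eef_rot: [0.471, 0.523, -0.484, 0.52]
ft_force: [-0.6, 0.6, -0.7]
width: 0.028
time: 13.3
ee_pos: [0.588, -0.082, 0.0975]
eef_rot: [0.471, 0.522, -0.484, 0.52]
ft_force: [4.4, 0.5, -4.0]
width: 0.0136
now phi 60.17 R 0.1254
t 13.3 pos [ 0.588  -0.082   0.0975] slide [-1.55 -0.06 -0.03] rotvec [0.09 0.56 0.84] F [ 4.4  0.5 -4. ] w 0.0136
```

Gripped (13.6 mm wide), phi 60.17. Lifting 17 mm.

```bash
python3 -m jog '[{"slide":[-0.6,0,0],"roll":0},{"slide":[-1.2,0,0],"roll":0},{"slide":[-1.7,0,0],"roll":0},{"slide":[-1.7,0,0],"roll":0},{"slide":[-1.7,0,0],"roll":0}]';python3 arc.py 75.2 .114
```

```text
time: 13.72
ee_pos: [0.588, -0.082, 0.1142]
eef_rot: [0.471, 0.522, -0.484, 0.52]
ft_force: [3.8, -0.6, -9.2]
width: 0.0136
now phi 60.16 R 0.1254
t 13.72 pos [ 0.588  -0.082   0.1142] slide [-0.03  3.24 -0.47] rotvec [-15.12   0.44   0.93] F [ 3.8 -0.6 -9.2] w 0.0136
```

```bash
python3 -m jog '[{"slide":[0,0.65,-0.02],"roll":-3},{"slide":[0,1.31,-0.08],"roll":-6},{"slide":[0,1.96,-0.17],"roll":-9},{"slide":[0,2.6,-0.3],"roll":-12},{"slide":[0,3.24,-0.47],"roll":-15}]';python3 arc.py 90.2 .114
```

```text
time: 14.13
ee_pos: [0.6192, -0.0754, 0.1127]
eef_rot: [0.398, 0.582, -0.412, 0.577]
ft_force: [1.4, -2.2, -8.9]
width: 0.014
now phi 74.75 R 0.1257
t 14.13 pos [ 0.6192 -0.0754  0.1127] slide [-0.2   3.33 -0.49] rotvec [-15.04   0.17   1.15] F [ 1.4 -2.2 -8.9] w 0.014
```

```bash
python3 -m jog '[{"slide":[-0.1,0.66,-0.03],"roll":-3},{"slide":[-0.15,1.33,-0.09],"roll":-6},{"slide":[-0.15,2.0,-0.18],"roll":-9},{"slide":[-0.15,2.67,-0.32],"roll":-12},{"slide":[-0.15,3.33,-0.49],"roll":-15}]';python3 arc.py 105.2 .114
```

```text
time: 14.55
ee_pos: [0.6485, -0.0606, 0.1126]
eef_rot: [0.318, 0.631, -0.333, 0.624]
ft_force: [1.5, -4.3, -8.3]
width: 0.0137
now phi 89.77 R 0.1259
t 14.55 pos [ 0.6485 -0.0606  0.1126] slide [-0.21  3.33 -0.51] rotvec [-14.97  -0.13   1.27] F [ 1.5 -4.3 -8.3] w 0.0137
```

```bash
python3 -m jog '[{"slide":[-0.1,0.66,-0.03],"roll":-3},{"slide":[-0.15,1.33,-0.1],"roll":-6},{"slide":[-0.15,2.0,-0.2],"roll":-9},{"slide":[-0.15,2.67,-0.34],"roll":-12},{"slide":[-0.15,3.33,-0.52],"roll":-15}]';python3 arc.py 120.2 .114
```

```text
time: 14.97
ee_pos: [0.6729, -0.0386, 0.1126]
eef_rot: [0.233, 0.669, -0.248, 0.661]
ft_force: [3.3, -4.3, -8.5]
width: 0.0135
now phi 104.75 R 0.1260
t 14.97 pos [ 0.6729 -0.0386  0.1126] slide [-0.21  3.33 -0.52] rotvec [-14.91  -0.43   1.28] F [ 3.3 -4.3 -8.5] w 0.0135
```

```bash
python3 -m jog '[{"slide":[-0.1,0.82,-0.06],"roll":-4},{"slide":[-0.15,1.67,-0.16],"roll":-7.5},{"slide":[-0.15,2.52,-0.32],"roll":-11},{"slide":[-0.15,3.33,-0.52],"roll":-14.9},{"slide":[-0.15,3.33,-0.52],"roll":-14.9}]';python3 -m jog '[{"slide":[0,0,0],"roll":0}]';python3 arc.py 120.2 .0975
```

```text
time: 15.38
ee_pos: [0.6916, -0.009, 0.1129]
eef_rot: [0.144, 0.695, -0.157, 0.687]
ft_force: [8.2, -3.2, -8.4]
width: 0.0139
time: 15.47
ee_pos: [0.6916, -0.0093, 0.1122]
eef_rot: [0.143, 0.695, -0.157, 0.686]
ft_force: [1.1, -3.2, -8.3]
width: 0.014
now phi 120.62 R 0.1261
t 15.47 pos [ 0.6916 -0.0093  0.1122] slide [ 1.47 -0.06 -0.1 ] rotvec [ 0.34 -0.49  1.2 ] F [ 1.1 -3.2 -8.3] w 0.014
```

```bash
python3 -m jog '[{"slide":[0.3,-0.06,-0.1],"roll":0},{"slide":[0.7,-0.06,-0.1],"roll":0},{"slide":[1.1,-0.06,-0.1],"roll":0},{"slide":[1.5,-0.06,-0.1],"roll":0},{"slide":[1.5,-0.06,-0.1],"roll":0}]';python3 arc.py 120 .0965;python3 -m jog '[{"slide":[0,0,0],"roll":0},{"slide":[0,0,0],"roll":0},{"slide":[0,0,0],"roll":0},{"slide":[0,0,0],"roll":0},{"slide":[0,0,0],"roll":0}]' 0; python3 -m jog '[{"slide":[0,0,0],"roll":0},{"slide":[0,0,0],"roll":0},{"slide":[-2.5,0,0],"roll":0},{"slide":[-5,0,0],"roll":0},{"slide":[-8,0,0],"roll":0}]' 0;python3 -m jog '[{"slide":[-2,0,0],"roll":0},{"slide":[-2,0,0],"roll":0},{"slide":[-2,0,0],"roll":0}]' 0; python3 -c "
from h import *
grab('side','s10.png',(160,120,310,260),4)
grab('scene','sc10.png')
st,C=grab('wrist','w10.png')
for z in (.127,.139):
  a=np.radians(334.95);u=np.array([np.cos(a),np.sin(a)]);t=np.array([-u[1],u[0]])
  for rr in(.102,.148):
    for q in(-.007,.007): print(z,rr,q,w2px(C,[*(np.array([.5768,.0429])+rr*u+q*t),z]).round(1))"
```

```text
time: 15.88
ee_pos: [0.6912, -0.0099, 0.0978]
eef_rot: [0.144, 0.695, -0.157, 0.687]
ft_force: [7.2, -0.6, -5.4]
width: 0.0132
now phi 120.28 R 0.1260
t 15.88 pos [ 0.6912 -0.0099  0.0978] slide [ 0.13 -0.06 -0.1 ] rotvec [ 0.51 -0.35  1.15] F [ 7.2 -0.6 -5.4] w 0.0132
time: 16.3
ee_pos: [0.691, -0.0098, 0.0979]
eef_rot: [0.144, 0.695, -0.157, 0.687]
ft_force: [-0.0, -0.3, -0.3]
width: 0.0393
time: 16.72
ee_pos: [0.6913, -0.0086, 0.1775]
eef_rot: [0.144, 0.696, -0.157, 0.686]
ft_force: [0.6, -1.1, -0.2]
width: 0.0724
time: 16.97
ee_pos: [0.6923, -0.0082, 0.1988]
eef_rot: [0.144, 0.695, -0.157, 0.687]
ft_force: [0.5, 0.4, -0.8]
width: 0.0855
0.127 0.102 -0.007 [242.8 175.6]
0.127 0.102 0.007 [260.5 175.9]
0.127 0.148 -0.007 [242.8 229.1]
0.127 0.148 0.007 [259.5 229.4]
0.139 0.102 -0.007 [242.  179.4]
0.139 0.102 0.007 [260.5 179.6]
0.139 0.148 -0.007 [242.  235.1]
0.139 0.148 0.007 [259.5 235.5]
```

View pics/s10.png

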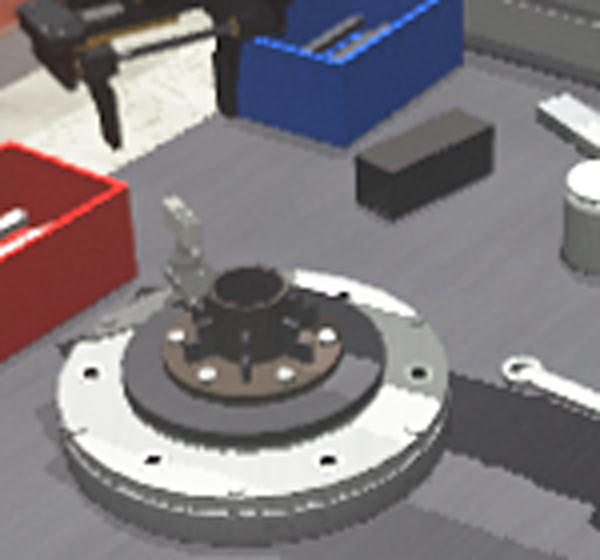

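View pics/w10.png

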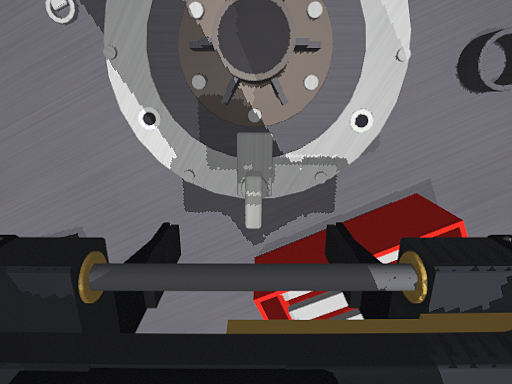

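View pics/sc10.png

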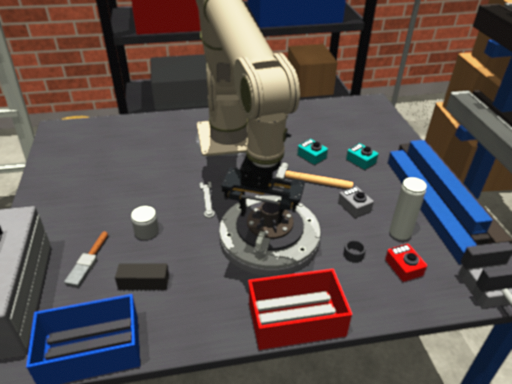

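```bash
python3 -c "
from h import *
a=np.radians(334.95);u=np.array([np.cos(a),np.sin(a)]);c=np.array([.5768,.0429])
for z in (.127,.139):
  for rr in(.102,.148): print(z,rr,(w2px(cam('side'),[*(c+rr*u),z])-[160,120])*4)
im=cv2.imread('pics/w10.png');cv2.imwrite('pics/w10c.png',cv2.resize(im[110:240,190:320],None,fx=4.6,fy=4.6,interpolation=cv2.INTER_CUBIC))
print(r.read_state()['time'])"
```

```text
0.127 0.102 [191.92319263 218.9265615 ]
0.127 0.148 [168.82985488 193.3011496 ]
0.139 0.102 [190.73822832 205.55422971]
0.139 0.148 [167.56887029 180.11554569]
17.1167
```

View pics/w10c.png

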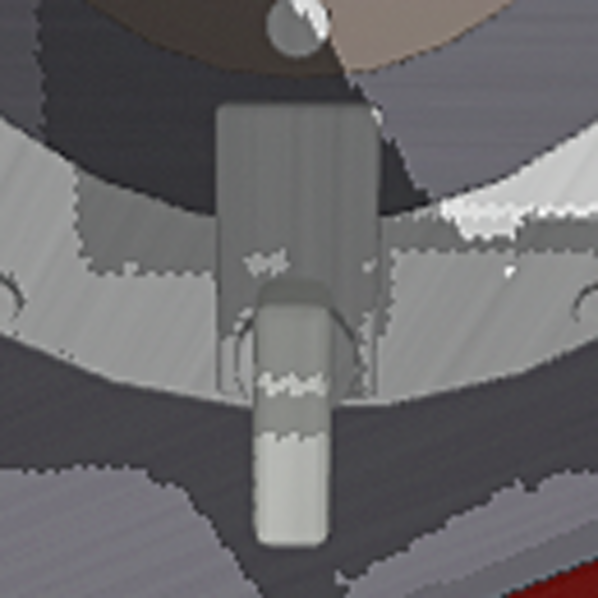

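```bash
python3 -m jog '[{"slide":[-2,0,0],"roll":0},{"slide":[-2,0,0],"roll":0},{"slide":[-2,0,0],"roll":0}]' 0; python3 -c "
from bench import r
s=r.read_state();print(s['time'],s['ee_pos'],s['ft_force']);print(r.close_job())"
```

```text
time: 17.37
ee_pos: [0.6916, -0.008, 0.2157]
eef_rot: [0.143, 0.696, -0.157, 0.686]
ft_force: [-0.2, -0.3, 0.2]
width: 0.0871
17.3667 [ 0.69163586 -0.00799515  0.21567681] [-0.20995484 -0.30200385  0.17219785]
the job is handed in; nothing more can be done
None
```

The job is done and handed in at 17.4 s. I indexed the table one hole counter-clockwise and pressed and released the counter key. Then I took the T-bar again at its new angle and indexed one more hole.

- **Pin and table:** After each index, the wrist and side pictures matched the T-bar at its home height at the next hole angle. In the last wrist crop the bar ends were at rows 175.7 and 228.5, against 176 and 229 predicted for home and 179 and 235 if the pin were riding on the ring. The bar was about 1.7 px (1.4 mm) to one side of the prediction.
- **Counter key:** It met its stop at z = 0.061 with about 24 N, and the next picture showed it up again.
- **End state:** The gripper was open, about 10 cm above the bar, with no contact force. No bystander looked moved in the last overview picture.
- **What disagreed:** The first scene and side camera readings of the key differed by about 14 mm in x. I used wrist camera readings instead, which agreed to about 2 mm. The tool had also picked up roughly 1 degree of tilt by the end, which the moves could not correct.

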